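Oil the punch mark: dip the dauber and hold it ready over the bar in the vise

TASK

Lift the red-handled oil dauber out of its wooden stand, dip its brass tip well down inside the open brass oil pot, then lift it over the top of the yellow mesh screen (not round the ends, and without touching the screen) to the drill vise. Finish still holding the dauber there, upright and motionless, with its tip centred about a centimetre above the punched mark on the clamped bar; the dauber must never touch the bar or the vise. Do not put it down or let go at the end, and leave the pot and everything else on the bench where they stand.

Things in the scene. Friction and masses are not known exactly. Their poses are not given: they have to be found in the camera images.
- dauber: Rigid oil dauber, 160 mm long, about 80 g, upright in its stand at the start. Origin at the bottom of its tip, z up the tool. From the bottom: brass tip 10 mm across (z 0 to 15 mm), steel stem 6 mm across (to 78), brass collar 26 mm across (78 to 84, rests on the stand), red handle 16 x 16 mm square (84 to 160; its flat faces look along the dauber's x and y).
- dauber_tip (a point): The very bottom of the dauber's brass tip (same as the dauber's origin).
- stand: Fixed wooden block 60 x 60 x 86 mm high with an upright through hole 15 mm across in the middle, in which the dauber hangs by its collar, tip 8 mm above the bench. Origin at the centre of its underside; pull the dauber straight up by more than 80 mm to get it out.
- oil_pot: Loose open straight-sided brass pot, 68 mm outside diameter, 60 mm inside diameter, 55 mm tall, floor 6 mm thick, 0.45 kg, empty. Origin at the centre of its underside. It may change places with the punch tin.
- pot_rim (a point): Centre of the oil pot's mouth, level with its rim. A dip counts when the tip is at least 15 mm below this level inside the pot for a fifth of a second.
- screen: Fixed upright mesh chip screen with a yellow frame, 360 mm long (its x axis), 10 mm thick (feet 50 mm), 120 mm high, standing between the oil pot's side of the bench (its -y side) and the vise's side (its +y side). Origin at the centre of its underside.
- screen_top (a point): Middle of the screen's top edge, 120 mm above the bench; axes as the screen's.
- vise: Fixed green drill vise, 200 x 120 mm base (170 mm wide over its lugs), jaws 72 mm high, screw with a cross handle reaching 157 mm out along its -x axis. Origin at the centre of its underside.
- bar: Steel bar 44 x 130 x 20 mm clamped in the vise jaws (fixed), long side along its y axis, top face 80 mm above the bench, 8 mm above the jaws. Origin at the centre of its underside. A blue patch on the top carries the mark.
- mark (a point): The punched mark on top of the bar: a black dot 6 mm across in a white disc 17 mm across, in the middle of the blue patch, 80.5 mm above the bench; z up.
- punch_tin: Closed brass punch set tin, 103 x 63 x 24 mm, loose bystander. Origin at the centre of its underside.
- hammer: Red hammer lying flat near the far edge, loose bystander.
- chuck_key: Chrome T-shaped chuck key lying flat, 90 mm long with a 100 mm cross bar, loose bystander.
- try_square: Steel try square lying flat, stock 110 mm, blade 150 mm, loose bystander.
- chip_brush: Bench brush lying flat near the robot, loose bystander.
- jar: Closed jar 70 mm across and 90 mm tall, loose bystander.
Things that resemble listed ones, but are neither listed nor needed, are in the scene too. Of the things that look like the dauber, the larger one is meant.

How it is judged:
On the way, in this order (a step that is already met when the one before it is completed fails the run):
1. the dauber is lifted by the fingers clear of its stand (z of dauber_tip in the frame of stand above 0.088 m and contact force between dauber and the fingers above 1 N), for 0.1 s.
2. the held tip is inside the oil pot, at least 15 mm below the rim (z of dauber_tip in the frame of pot_rim below -0.015 m and horizontal distance between dauber_tip and pot_rim below 0.03 m and contact force between dauber and the fingers above 1 N), for 0.2 s.
At the end, for the whole second after the job is handed in: The fingers hold the dauber, at rest and upright (within 0.14 rad), its tip within 7 mm sideways of the mark and 3 to 18 mm above it, not touching bar or vise; pot and bystanders within 20 mm of where they started, the pot upright (horizontal distance between dauber_tip and mark below 0.007 m and z of dauber_tip in the frame of mark between 0.003 and 0.018 m and angle between dauber's own z axis and vertical below 0.14 rad and linear speed of dauber below 0.02 m/s and contact force between dauber and the fingers above 1 N and contact force between dauber and bar below 0.1 N and contact force between dauber and vise below 0.1 N and distance of each of punch_tin, hammer, chuck_key, try_square, chip_brush, jar, oil_pot from where it was at the start of the episode below 0.02 m and angle between oil_pot's own z axis and vertical below 0.15 rad); the arm keeps its last pose, push and grip.
It fails at once if the dauber touches the bar or the vise (contact force between dauber and bar above 0.3 N or contact force between dauber and vise above 0.3 N).
It fails at once if the screen is touched (contact force between screen and anything else above 1 N).
It fails at once if the dauber crosses the line of the screen below its top edge (round an end) (y of dauber_tip in the frame of screen between -0.006 and 0.006 m and z of dauber_tip in the frame of screen_top below 0 m).
It fails at once if the dauber crosses beyond an end of the screen instead of over it (y of dauber_tip in the frame of screen between -0.006 and 0.006 m and (x of dauber_tip in the frame of screen above 0.18 m or x of dauber_tip in the frame of screen below -0.18 m)).
It fails at once if the pot or a bystander is moved or the pot tipped (distance of any of punch_tin, hammer, chuck_key, try_square, chip_brush, jar, oil_pot from where it was at the start of the episode above 0.02 m or angle between oil_pot's own z axis and vertical above 0.3 rad).
It also fails if it takes over 51 s, if anything falls off the work surface, if the arm or the gripper's body presses on something with over 40 N, if the wrist force passes 120 N, or if a joint passes its speed limit or range.

ROBOT

A 6-joint arm with a two-finger parallel gripper is mounted at the origin on the work surface. World frame = base frame: x ahead of the robot, y to its left, z up, the work surface at z = 0. Lengths are in m, angles in rad, forces in N, time in s.
With the tool pointing down it reaches from about 0.35 to 0.85 m from the base axis. Payload 8.1 kg.
Tool frame: the origin (TCP) lies midway between the tips of the shut fingers; the grasp point (between the pads) lies robot.grip_depth behind it (robot.grip_depth is the distance from the TCP to the grasp point, in m); z points along the fingers, y is the line along which they close (so a half turn about z gives the same grasp; the last joint's range is limited). The gripper opens to 93 mm and grips with 3 to 60 N. Pads are 15 mm wide; open, the fingers measure 128 mm over their backs; the gripper's body (75 mm by 188 mm) begins 65 mm behind the grasp point.
Start: joints at [1.167, 0.13, 1.488, -0, 1.523, -0.085], TCP at [0.188, 0.57, 0.219] pointing down, gripper open.
Joint ranges: [-2.96, 2.96], [-0.89, 2.26], [0.02, 2.5], [-1.34, 4.48], [0, 2.73], [-2.66, 2.66]. Speed limits (rad/s): [2.39, 2.39, 2.79, 3.14, 3.14, 3.14].

INTERFACE

Orientations are given as a rotation vector (axis times angle).
In Python, from plant import robot gives the robot as it stands.
- The arm moves only by the tool carry_out, never from a script. Its argument "rows" is a list of rows, each a list of 6 numbers: the shift along the tool's x, y, z in m, then the turn, a rotation vector about the tool's x, y, z in degrees. A call has 1 to 12 rows; each row is the pose to reach, as a shift and turn from the pose commanded when the call began, along the tool's axes at that moment; what a row does not reach only later rows make up. A row lasts 1/8 s, in which the tool goes at most 62.5 mm and 10.7 degrees, less where a joint would pass 70% of its speed; a pose out of reach is approached as far as the arm can. A call with a gripper value outside its range is refused whole. "jaw" is the closure in counts, from 0 (fully open) to 255 (shut), set as the call begins (left out, the last holds). The fingers move at their own pace and stop on an object; "force" is the grip in N (left out, the last holds). Time passes only in rows, so rows that repeat a pose let the fingers close. It gives the time, the measured TCP pose, the force, the opening and the grip force at its end, in the units of the state.
- robot.read_state(): the state, without advancing time (a new reading comes with each control period).
- robot.read_camera(name): name is "scene" or "top"; returns the picture (400x640x3 uint8, red, green, blue); there is no depth.
- robot.camera_model(name): a dict with "fx", "fy", "cx", "cy" (pixels), "dist" ([k1, k2, p1, p2, k3] as OpenCV has them; the pictures are not rectified), "R" (3x3) and "t" (3): a world point X has camera coordinates R X + t. Camera axes: x right, y down, z forward; pixel columns grow to the right and rows downward; lengths in m; the calibration is good to about 2 mm. A picture is of the moment at which its call begins. camera_model takes no time and is no camera call.
- robot.close_job(): hands the job in; it is judged then, once.
Trained networks look in the newest picture that a camera, given by its name, has taken for a name from the list of things; names that differ only in an ending like _2 or _b are one class to them, and where a whole thing is asked for, a point or a joint stands for the part that bears it (a point fixed in the world has none). Each returns a list of dicts, best first, with "conf" (0 to 1); they miss things now and then, are a little off and sometimes report something else, mostly with a low value. They report only what shows in the picture. A call takes as long as a camera call. They do not tell look-alikes from the thing itself.
- robot.outline_of(camera, target): "pixels" (400x640 bool, what is visible of it) and "pixel" ([column, row] in pixels, amid what is visible of it).
The state is a dict: "t": time; "q": joint angles; "dq": joint speeds; "joint_torque": joint torques, N m; "tool_pos": TCP position; "orientation": TCP orientation; "force": force on the tool from outside, world axes, zero at the start; "wrist_torque": the same for the moment, N m; "opening": finger opening in m; "gripper_force": force on a finger pad.
Only numpy, scipy, OpenCV 4.12 (cv2) and the standard library are available. Lean on these libraries where they do the work, as an engineer would, in place of code of your own. Each camera call takes 0.05 s, during which the arm holds its last target. There are 200 camera calls.

## Working session

There is one attempt and no reset: what is moved stays moved. The work goes in short steps, Python scripts to look and compute and a tool call to move; the robot and the scene stay as the last step left them, time stands still between calls to the robot, and variables do not carry over. Pictures are saved under pics/ and viewed, at most 10 in all, crops included, and the job is handed in when it is done.

Besides the shell and the picture viewer there is one more tool, called by a JSON object that holds its "name" and its "arguments". carry_out: Moves the arm, as the interface text tells. Its arguments: {"type":"object","properties":{"rows":{"type":"array"},"jaw":{"type":"number"},"force":{"type":"number"}},"required":["rows"]}

```bash
mkdir -p pics; ls; python3 - <<'E'
from plant import robot
import cv2,numpy as np
s=robot.read_state();print({k:np.round(v,3).tolist() for k,v in s.items()},robot.grip_depth)
for c in("scene","top"):
    im=robot.read_camera(c);cv2.imwrite(f"pics/{c}0.png",im[:,:,::-1])
    m=robot.camera_model(c);print(c,{k:np.round(v,4).tolist() for k,v in m.items()})
    for n in("dauber","stand","oil_pot","screen","vise","bar","mark","punch_tin"):
        try:
            for d in robot.outline_of(c,n)[:3]:print(c,n,round(d["conf"],2),np.round(d["pixel"],1),d["pixels"].sum())
        except Exception as e:print(n,e)
E
```

```text
pics
{'t': 0.0, 'q': [1.167, 0.131, 1.489, -0.0, 1.523, -0.085], 'dq': [-0.0, 0.001, -0.0, -0.0, 0.0, -0.0], 'joint_torque': [0.0, -55.986, -49.174, 0.077, 0.036, -0.0], 'tool_pos': [0.188, 0.569, 0.218], 'orientation': [-0.499, -3.101, 0.003], 'force': [-0.22, 0.547, -0.256], 'wrist_torque': [0.067, 0.005, 0.013], 'gripper_force': 0.0, 'opening': 0.093} 0.0188
scene {'fx': 399.5427, 'fy': 399.5427, 'cx': 317.5053, 'cy': 198.67, 'dist': [-0.0372, 0.0, 0.0, 0.0, 0.0], 'R': [[0.85, 0.5266, 0.0167], [0.2954, -0.45, -0.8428], [-0.4363, 0.7212, -0.538]], 't': [-0.5094, -0.0339, 1.4452]}
scene dauber 0.65 [236.1 235.5] 254
scene stand 0.66 [238.4 257. ] 936
scene stand 0.57 [235.9 233.4] 237
scene oil_pot 0.67 [391.6 231.5] 200
scene oil_pot 0.56 [212.6 318.5] 955
scene screen 0.62 [317.5 216.1] 1751
scene screen 0.22 [338.1 153.2] 359
scene vise 0.65 [333.2 194. ] 1658
scene bar 0.58 [342.9 181.1] 255
scene bar 0.41 [237.1 257.9] 881
scene mark 0.59 [342.7 177. ] 270
scene punch_tin 0.58 [296.7 280.1] 837
top {'fx': 381.8406, 'fy': 381.8406, 'cx': 316.1902, 'cy': 205.3723, 'dist': [-0.079, 0.0, 0.0, 0.0, 0.0], 'R': [[-0.005, -0.9999, 0.0095], [-0.9957, 0.0041, -0.0929], [0.0929, -0.0099, -0.9956]], 't': [0.0697, 0.5716, 1.183]}
top dauber 0.49 [426.8 227.5] 37
top stand 0.65 [396.8 239. ] 365
top stand 0.58 [405.5 238.7] 92
top stand 0.17 [192.1 180. ] 551
top oil_pot 0.83 [453.2 214.7] 476
top screen 0.86 [333.  213.5] 825
top vise 0.68 [251.8 226.6] 2246
top vise 0.46 [454.4 274.7] 536
top bar 0.79 [242.6 219.6] 647
top mark 0.77 [248.2 219.2] 600
top punch_tin 0.67 [191.1 178.9] 585
top punch_tin 0.6 [382.9 186.8] 590
top punch_tin 0.35 [404.7 239.4] 80
```

View pics/scene0.png

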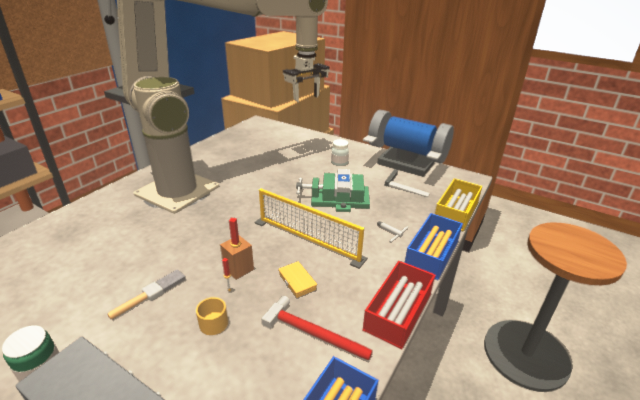

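View pics/top0.png

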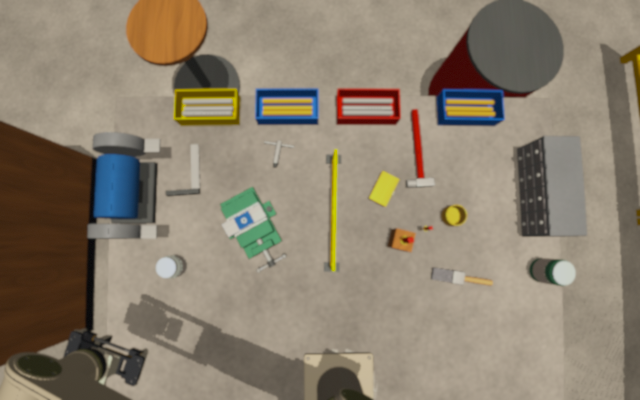

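The scene view shows these things:
- The large red dauber is in the wooden stand at (235,232).
- A small look-alike is beside it at (227,270).
- The pot is at (212,316), the tin at (297,279), the screen spans (262,205) to (362,245), and the mark is at (344,178).

In the top view the dauber is at (407,239), the look-alike at (427,228), the pot at (455,215), the screen at column 334, and the mark at (244,220).

Candidates for the dauber are the larger one in the stand, scene (235,232), and the smaller one, scene (227,270). By the description I choose the larger. Next is a close crop and measurements.

```bash
cat > h.py <<'E'
import numpy as np,cv2
from plant import robot
def cam(c):
    m=robot.camera_model(c);K=np.array([[m["fx"],0,m["cx"]],[0,m["fy"],m["cy"]],[0,0,1]])
    return K,np.array(m["dist"]),np.array(m["R"]),np.array(m["t"])
def toz(c,px,z):
    K,d,R,t=cam(c);u=cv2.undistortPoints(np.array(px,float).reshape(-1,1,2),K,d).reshape(-1,2)
    r=np.c_[u,np.ones(len(u))]@R;o=-R.T@t
    return o+r*((z-o[2])/r[:,2])[:,None]
def proj(c,X):
    K,d,R,t=cam(c);return cv2.projectPoints(np.array(X,float).reshape(-1,1,3),cv2.Rodrigues(R)[0],t,K,d)[0].reshape(-1,2)
E
python3 - <<'E'
from h import *
A=cv2.imread("pics/scene0.png")[150:340,170:400];B=cv2.imread("pics/top0.png")[140:290,205:475]
A=cv2.resize(A,None,fx=3.4,fy=3.1,interpolation=3)
cv2.imwrite("pics/cs.png",A);cv2.imwrite("pics/ct.png",cv2.resize(B,None,fx=2.96,fy=3,interpolation=3))
im=cv2.imread("pics/top0.png")
o=robot.outline_of
for c,n,z in(("top","oil_pot",.055),("top","screen",.12),("top","bar",.08),("top","stand",.086)):
    d=o(c,n)
    if not d: print(n,None);continue
    ms=d[0]["pixels"].astype(np.uint8);ct=max(cv2.findContours(ms,0,1)[0],key=cv2.contourArea)
    w=toz(c,ct.reshape(-1,2),z)[:,:2].astype(np.float32);r=cv2.minAreaRect(w);print(n,r,w.min(0),w.max(0))
    if n=="oil_pot":print(cv2.minEnclosingCircle(w))
# handle axis from scene red pixels
s=cv2.imread("pics/scene0.png");hsv=cv2.cvtColor(s,cv2.COLOR_BGR2HSV)
for nm,c,img,box in(("s","scene",s,(205,255,210,285)),("t","top",im,(395,440,215,250))):
    h=cv2.cvtColor(img,cv2.COLOR_BGR2HSV);m=((h[...,0]<6)|(h[...,0]>174))&(h[...,1]>170)&(h[...,2]>70)
    mm=np.zeros_like(m);mm[box[2]:box[3],box[0]:box[1]]=m[box[2]:box[3],box[0]:box[1]]
    n,l,st,ce=cv2.connectedComponentsWithStats(mm.astype(np.uint8));print(nm,st[1:].tolist(),ce[1:].round(1).tolist())
E
```

```text
oil_pot ((0.5357101559638977, -0.36209961771965027), (0.08687931299209595, 0.06581167131662369), 89.76634216308594) [ 0.50280315 -0.40555745] [ 0.5686446 -0.3186412]
((0.5372787714004517, -0.3619321286678314), 0.04381551966071129)
screen ((0.5503805875778198, 0.019972436130046844), (0.0447082594037056, 0.3556361496448517), 88.5331039428711) [ 0.3728508  -0.00623337] [0.72796416 0.04641462]
bar ((0.5231454968452454, 0.28561609983444214), (0.04607982188463211, 0.13302691280841827), 29.66490936279297) [0.47535655 0.22227249] [0.5717953  0.34930512]
stand ((0.4619430601596832, -0.18421202898025513), (0.07458598911762238, 0.06012169271707535), 78.28691864013672) [ 0.42762277 -0.22361656] [ 0.4939708  -0.14397952]
s [[230, 218, 7, 26, 108], [223, 258, 5, 17, 36]] [[233.1, 230.1], [225.2, 264.0]]
t [[428, 227, 4, 2, 7], [405, 238, 9, 4, 25]] [[429.7, 227.6], [409.3, 239.6]]
```

View pics/cs.png

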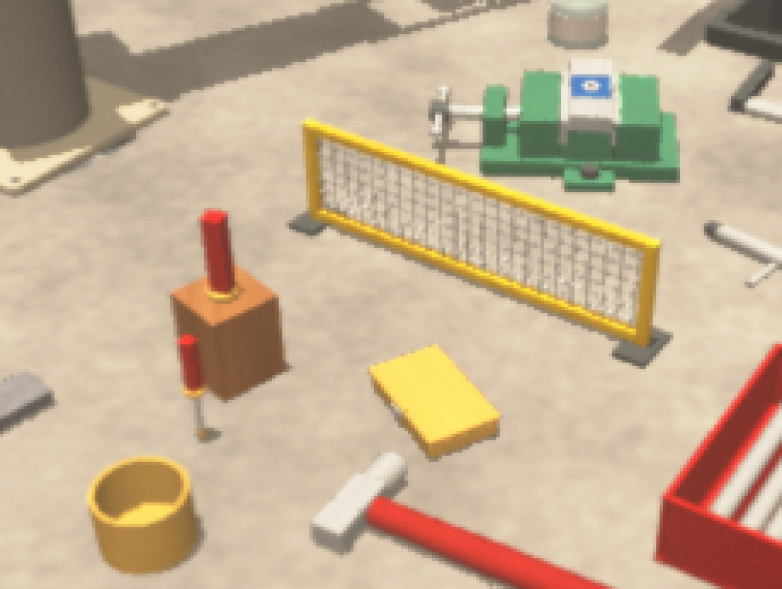

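View pics/ct.png

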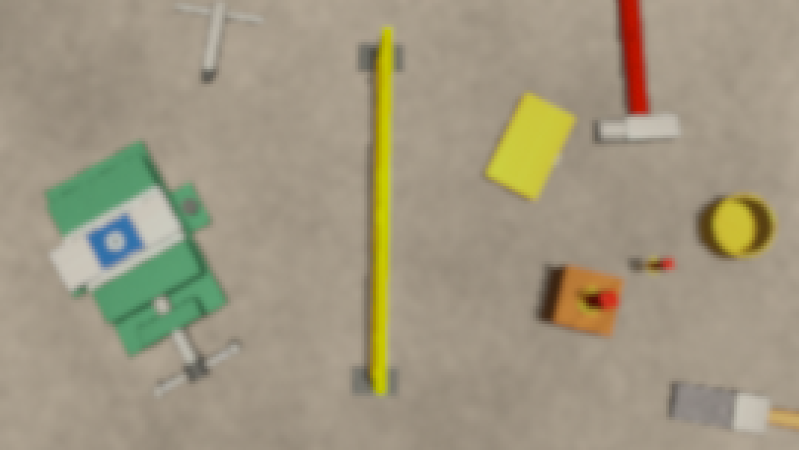

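The crop confirms the choice. The larger red dauber sits in the wooden stand, at crop (217,250). The small one stands free at (192,370), and the pot is at (145,510). Next I fit the positions to both views.

```bash
cat >> h.py <<'E'
from scipy.optimize import minimize
S=6
def box(x,y,yaw,z0,z1,a,b):
    c,s=np.cos(yaw),np.sin(yaw)
    return [(x+c*i*a/2-s*j*b/2,y+s*i*a/2+c*j*b/2,z) for i in(-1,1) for j in(-1,1) for z in(z0,z1)]
def cyl(x,y,z0,z1,r):
    t=np.linspace(0,6.28,24);return [(x+r*np.cos(a),y+r*np.sin(a),z) for a in t for z in(z0,z1)]
def render(c,P):
    u=(proj(c,P)+.5)*S-.5;h=cv2.convexHull(np.round(u*16).astype(np.int32))
    m=np.zeros((400*S,640*S),np.uint8);cv2.fillConvexPoly(m,h,255,8,4)
    return cv2.resize(m,(640,400),interpolation=cv2.INTER_AREA)/255.
def fit(model,masks,p0,step):
    def f(p):
        P=model(*p);return sum(np.abs(cv2.GaussianBlur(render(c,P),(0,0),.7)-cv2.GaussianBlur(m.astype(float),(0,0),.7)).sum()/m.sum() for c,m in masks.items())
    p0=np.array(p0,float);sx=np.vstack([p0]+[p0+np.eye(len(p0))[i]*step[i] for i in range(len(p0))])
    r=minimize(f,p0,method="Nelder-Mead",options=dict(initial_simplex=sx,maxfev=90,xatol=2e-4,fatol=1e-3));return r.x,r.fun
def red(c,img,bx):
    h=cv2.cvtColor(img,cv2.COLOR_BGR2HSV);m=((h[...,0]<7)|(h[...,0]>172))&(h[...,1]>140)&(h[...,2]>55)
    o=np.zeros(m.shape,bool);o[bx[2]:bx[3],bx[0]:bx[1]]=m[bx[2]:bx[3],bx[0]:bx[1]];return o
E
time python3 - <<'E'
from h import *
T=cv2.imread("pics/top0.png");C=cv2.imread("pics/scene0.png")
def best(c,n,px):
    L=[d for d in robot.outline_of(c,n) if np.hypot(*(np.array(d["pixel"])-px))<12];return L[0]["pixels"] if L else None
for nm,mod,pt,ps,p0,st in(("oil_pot",lambda x,y:cyl(x,y,0,.055,.034),(455,215),(212,317),(.536,-.36),(.01,.01)),
  ("stand",lambda x,y,w:box(x,y,w,0,.086,.06,.06),(401,239),(238,257),(.46,-.18,.2),(.01,.01,.2))):
    M={"top":best("top",nm,pt),"scene":best("scene",nm,ps)};print(nm,[None if m is None else int(m.sum()) for m in M.values()])
    for k in(["top"],["scene"],["top","scene"]):
        mm={c:M[c] for c in k if M[c] is not None}
        if mm:print(k,fit(mod,mm,p0,st))
R={"top":red("top",T,(398,420,228,250)),"scene":red("scene",C,(225,246,212,246))}
print([int(m.sum()) for m in R.values()])
for w in(0.1,.6,1.1):
  for k in(["scene"],["top","scene"]):print(k,w,fit(lambda x,y,w:box(x,y,w,.092,.168,.016,.016),{c:R[c] for c in k},(.46,-.19,w),(.006,.006,.3)))
# mark: blue patch filled, and white disc
for c,im,b in(("top",T,(230,260,208,232)),("scene",C,(330,357,168,186))):
    h=cv2.cvtColor(im,cv2.COLOR_BGR2HSV);m=((h[...,0]>100)&(h[...,0]<130)&(h[...,1]>100)).astype(np.uint8);o=np.zeros_like(m);o[b[2]:b[3],b[0]:b[1]]=m[b[2]:b[3],b[0]:b[1]]
    ct=max(cv2.findContours(o,0,1)[0],key=cv2.contourArea);f=np.zeros_like(o);cv2.drawContours(f,[ct],-1,1,-1)
    mo=cv2.moments(f);p=(mo["m10"]/mo["m00"],mo["m01"]/mo["m00"]);d=(f-o)>0;q=np.argwhere(d).mean(0)[::-1] if d.any() else p
    print("mark",c,p,q,toz(c,[p,q],.0805).round(4))
E
```

```text
oil_pot [476, 955]
['top'] (array([ 0.53852407, -0.37098885]), np.float64(0.05170926906309952))
['scene'] (array([ 0.54152636, -0.37458529]), np.float64(0.07502474744560059))
['top', 'scene'] (array([ 0.53882575, -0.37224547]), np.float64(0.1828960247620962))
stand [365, 936]
['top'] (array([ 0.46094788, -0.1919706 , -0.18890718]), np.float64(0.4224584641603059))
['scene'] (array([ 0.46525861, -0.19825369, -0.28023106]), np.float64(0.1845201336321652))
['top', 'scene'] (array([ 0.46095191, -0.1939193 , -0.21975708]), np.float64(0.6930523333320405))
[29, 162]
['scene'] 0.1 (array([ 0.46240829, -0.19610612,  0.80046069]), np.float64(0.1506713861457011))
['top', 'scene'] 0.1 (array([ 0.46439972, -0.19630016,  0.00470797]), np.float64(1.8824998539219862))
['scene'] 0.6 (array([ 0.46199386, -0.19579795,  0.809283  ]), np.float64(0.15035820298184785))
['top', 'scene'] 0.6 (array([ 0.46167505, -0.19569821,  0.80320037]), np.float64(2.0298799711250677))
['scene'] 1.1 (array([ 0.46345662, -0.19712104,  0.80053792]), np.float64(0.15056772061092757))
['top', 'scene'] 1.1 (array([ 0.460592  , -0.19538154,  1.56075456]), np.float64(1.885010694431538))
mark top (243.4047619047619, 220.04166666666666) [243.325 219.975] [[0.5233 0.2874 0.0805]
 [0.5235 0.2877 0.0805]]
mark scene (343.0769230769231, 177.46153846153845) [343.36842105 177.47368421] [[0.5267 0.2818 0.0805]
 [0.5276 0.2823 0.0805]]
real	0m6.723s
user	0m8.756s
sys	0m1.099s
```

```bash
python3 - <<'E'
from h import *
C=cv2.imread("pics/scene0.png");T=cv2.imread("pics/top0.png")
for r in(215,216,217,218,219,222,226,230,234): print(r,C[r,226:244,2].tolist(),C[r,226:244,1].tolist())
for w in(0,.2,.4,.6,.8,1.0,1.2,1.4):
    P=proj("scene",[(.463+.0113*np.cos(w+k*np.pi/2+.785),-.197+.0113*np.sin(w+k*np.pi/2+.785),.13) for k in range(4)]);print(w,np.sort(P[:,0].round(1)),P.round(1)[:,1])
cv2.imwrite("pics/hd.png",np.hstack([cv2.resize(C[205:255,215:260],None,fx=8,fy=8,interpolation=2)[:400],cv2.resize(T[215:265,385:430],None,fx=8,fy=8,interpolation=2)]))
E
```

```text
215 [210, 211, 214, 215, 215, 216, 213, 213, 213, 216, 218, 220, 220, 221, 220, 221, 221, 220] [192, 192, 194, 196, 197, 197, 196, 196, 196, 197, 199, 202, 203, 203, 202, 203, 203, 201]
216 [213, 215, 218, 217, 215, 216, 216, 215, 213, 218, 219, 219, 217, 216, 216, 219, 220, 220] [194, 196, 198, 198, 196, 192, 194, 194, 194, 199, 201, 200, 199, 198, 198, 200, 202, 202]
217 [209, 212, 212, 211, 210, 222, 223, 222, 203, 217, 216, 212, 211, 212, 214, 217, 219, 221] [191, 194, 194, 191, 167, 146, 156, 161, 161, 184, 191, 193, 193, 194, 194, 198, 199, 202]
218 [208, 208, 209, 212, 231, 241, 243, 243, 241, 244, 222, 210, 210, 212, 216, 217, 218, 219] [189, 190, 190, 180, 130, 95, 94, 95, 97, 112, 138, 181, 192, 194, 197, 198, 198, 201]
219 [213, 214, 212, 225, 242, 246, 246, 246, 246, 240, 190, 199, 208, 214, 214, 216, 214, 215] [194, 195, 187, 148, 94, 70, 67, 68, 67, 72, 100, 173, 189, 195, 196, 197, 195, 196]
222 [205, 199, 185, 164, 156, 161, 167, 174, 155, 127, 129, 186, 200, 202, 204, 205, 206, 205] [188, 181, 154, 93, 59, 57, 58, 58, 56, 54, 77, 164, 182, 185, 186, 188, 188, 186]
22
[... 280 characters left out ...]
2, 189, 176, 107, 63, 56, 57, 55, 56, 54, 79, 164, 185, 188, 186, 186, 186]
234 [206, 207, 208, 206, 183, 158, 152, 151, 152, 150, 127, 124, 160, 198, 207, 209, 211, 209] [188, 189, 189, 185, 134, 79, 58, 57, 57, 57, 55, 61, 112, 173, 188, 191, 193, 190]
0 [229.  233.2 233.7 237.8] [229.8 227.8 230.9 233. ]
0.2 [229.1 232.3 234.6 237.7] [229.3 228.  231.4 232.8]
0.4 [229.4 231.5 235.4 237.4] [228.9 228.2 231.9 232.5]
0.6 [229.9 230.7 236.1 236.9] [228.5 228.5 232.3 232.2]
0.8 [230.1 230.5 236.3 236.8] [228.1 229.  232.6 231.8]
1.0 [229.6 231.2 235.6 237.3] [227.9 229.4 232.8 231.3]
1.2 [229.2 232.  234.8 237.6] [227.8 229.9 233.  230.8]
1.4 [229.  232.9 233.9 237.8] [227.7 230.5 233.  230.3]
```

View pics/hd.png

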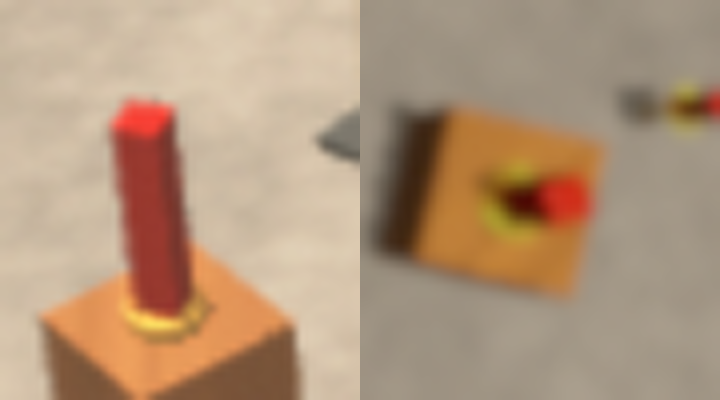

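Measurements so far:
- The dauber is at about (0.462, -0.196). Its handle yaw is about 0.35 rad, because the left face is wide and the right one narrow.
- The pot is at (0.539, -0.372).
- The mark is at about (0.525, 0.286), with the two cameras 5 mm apart.

All of these are within reach and match the given sizes.

```bash
cat >> h.py <<'E'
from scipy.spatial.transform import Rotation as Ro
def rel(pts,yaw):
    s=robot.read_state();A=Ro.from_rotvec(s["orientation"]);c,q=np.cos(yaw),np.sin(yaw)
    B=Ro.from_matrix(np.c_[[-q,c,0],[c,q,0],[0,0,-1]].T if 0 else np.column_stack([[-q,c,0],[c,q,0],[0,0,-1]]))
    if (A.inv()*B).magnitude()>1.6: B=B*Ro.from_euler("z",180,degrees=True)
    print("t",s["t"],"tcp",np.round(s["tool_pos"],4),"turn",(A.inv()*B).as_rotvec(True).round(1))
    for p in pts:print(p,A.inv().apply(np.array(p)-s["tool_pos"]).round(4))
E
python3 -c "
from h import *
rel([(.42,.2,.25),(.462,-.196,.25)],.35)"
```

```text
t 1.3 tcp [0.188  0.5698 0.2186] turn [-0.  -0.  51.7]
(0.42, 0.2, 0.25) [-0.3362 -0.2784 -0.0314]
(0.462, -0.196, 0.25) [-0.5002 -0.6413 -0.0314]
```

{"name": "carry_out", "arguments": {"rows": [[-0.034, -0.028, -0.03, 0, 0, 5], [-0.067, -0.056, -0.031, 0, 0, 10], [-0.1, -0.084, -0.031, 0, 0, 15], [-0.134, -0.111, -0.031, 0, 0, 20], [-0.168, -0.139, -0.031, 0, 0, 25], [-0.202, -0.167, -0.031, 0, 0, 30], [-0.235, -0.195, -0.031, 0, 0, 35], [-0.269, -0.223, -0.031, 0, 0, 40], [-0.302, -0.25, -0.031, 0, 0, 45], [-0.336, -0.278, -0.031, 0, 0, 50], [-0.336, -0.278, -0.031, 0, 0, 51.7]], "jaw": 0}}

```text
t: 2.68
tool_pos: [0.4212, 0.1983, 0.2497]
orientation: [1.808, 2.568, -0.0]
force: [-0.6, -0.0, -0.1]
opening: 0.0929
gripper_force: 0.0
```

```bash
python3 -c "
from h import *
rel([(.462,-.196,.25)],.35)"
```

```text
t 2.675 tcp [0.4212 0.1983 0.2497] turn [ 0.   0.  -0.3]
(0.462, -0.196, 0.25) [-3.85e-01 -9.45e-02 -1.00e-04]
```

{"name": "carry_out", "arguments": {"rows": [[-0.04, -0.01, 0, 0, 0, 0], [-0.08, -0.02, 0, 0, 0, 0], [-0.12, -0.03, 0, 0, 0, 0], [-0.165, -0.04, 0, 0, 0, 0], [-0.21, -0.051, 0, 0, 0, 0], [-0.255, -0.062, 0, 0, 0, 0], [-0.3, -0.073, 0, 0, 0, 0], [-0.34, -0.083, 0, 0, 0, 0], [-0.37, -0.091, 0, 0, 0, 0], [-0.385, -0.0945, 0, 0, 0, 0], [-0.385, -0.0945, 0, 0, 0, 0], [-0.385, -0.0945, 0, 0, 0, 0]]}}

```text
t: 4.18
tool_pos: [0.4633, -0.1924, 0.2497]
orientation: [-1.8, -2.575, -0.001]
force: [-0.4, 0.7, 0.2]
opening: 0.093
gripper_force: 0.0
```

```bash
python3 - <<'E'
from h import *
rel([(.462,-.196,.127)],.35)
C=robot.read_camera("scene");T=robot.read_camera("top")
cv2.imwrite("pics/g.png",np.hstack([cv2.resize(C[140:290,180:280,::-1],None,fx=4,fy=4,interpolation=2),cv2.resize(T[165:315,350:450,::-1],None,fx=4,fy=4,interpolation=2)]))
E
```

```text
t 4.175 tcp [ 0.4633 -0.1924  0.2497] turn [ 0. -0.  0.]
(0.462, -0.196, 0.127) [-0.003  -0.0025  0.1227]
```

View pics/g.png

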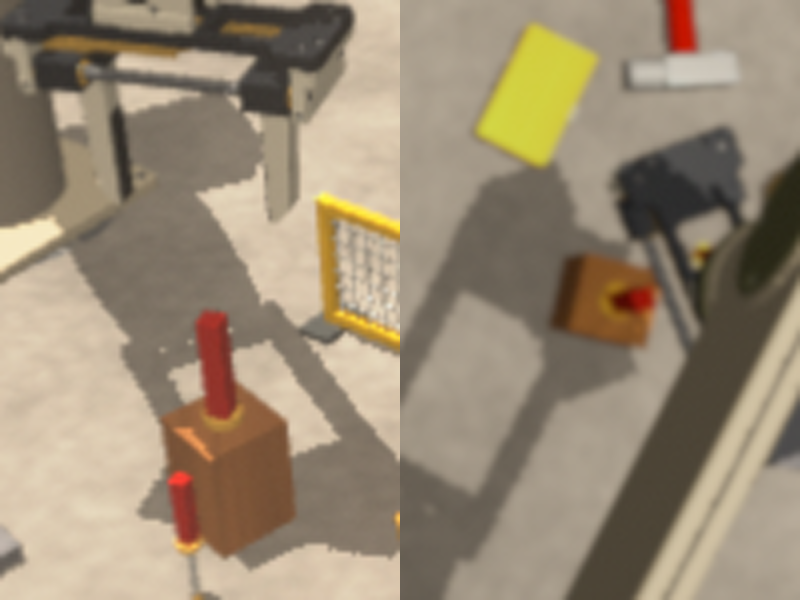

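The left panel (scene view) shows both open fingers over the handle, one on each side, tips at crop (118,200) and (277,215). In the right panel (top view) the dauber and stand are clear. Descending now.

{"name": "carry_out", "arguments": {"rows": [[-0.002, -0.002, 0.02, 0, 0, 0], [-0.003, -0.0025, 0.045, 0, 0, 0], [-0.003, -0.0025, 0.07, 0, 0, 0], [-0.003, -0.0025, 0.095, 0, 0, 0], [-0.003, -0.0025, 0.113, 0, 0, 0], [-0.003, -0.0025, 0.121, 0, 0, 0], [-0.003, -0.0025, 0.123, 0, 0, 0], [-0.003, -0.0025, 0.123, 0, 0, 0]]}}

```text
t: 5.28
tool_pos: [0.4622, -0.1975, 0.1274]
orientation: [1.8, 2.573, 0.0]
force: [0.6, -0.3, 0.2]
opening: 0.093
gripper_force: 0.0
```

{"name": "carry_out", "arguments": {"rows": [[0, 0, 0, 0, 0, 0], [0, 0, 0, 0, 0, 0], [0, 0, 0, 0, 0, 0], [0, 0, 0, 0, 0, 0], [0, 0, 0, 0, 0, 0], [0, 0, 0, 0, 0, 0], [0, 0, 0, 0, 0, 0], [0, 0, 0, 0, 0, 0]], "jaw": 255, "force": 25}}

```text
t: 6.28
tool_pos: [0.4618, -0.1973, 0.1267]
orientation: [1.801, 2.574, 0.0]
force: [1.2, 0.4, 0.6]
opening: 0.0175
gripper_force: 0.2
```

{"name": "carry_out", "arguments": {"rows": [[0, 0, 0, 0, 0, 0], [0, 0, 0, 0, 0, 0], [0, 0, 0, 0, 0, 0], [0, 0, 0, 0, 0, 0]]}}

```text
t: 6.78
tool_pos: [0.4618, -0.1973, 0.1267]
orientation: [1.801, 2.574, 0.0]
force: [0.8, 0.1, -0.0]
opening: 0.0162
gripper_force: 25.0
```

{"name": "carry_out", "arguments": {"rows": [[0, 0, -0.01, 0, 0, 0], [0, 0, -0.03, 0, 0, 0], [0, 0, -0.055, 0, 0, 0], [0, 0, -0.08, 0, 0, 0], [0, 0, -0.105, 0, 0, 0], [0, 0, -0.13, 0, 0, 0], [0, 0, -0.14, 0, 0, 0], [0, 0, -0.143, 0, 0, 0], [0, 0, -0.143, 0, 0, 0], [0, 0, -0.143, 0, 0, 0]]}}

```text
t: 8.02
tool_pos: [0.4613, -0.1971, 0.2685]
orientation: [-1.8, -2.572, 0.0]
force: [0.8, 0.2, -0.8]
opening: 0.0158
gripper_force: 25.0
```

```bash
python3 - <<'E'
from h import *
C=robot.read_camera("scene");T=robot.read_camera("top")
s=robot.read_state();p=np.array(s["tool_pos"])
print(s["opening"],s["gripper_force"],proj("scene",[p-[0,0,.119],p-[0,0,.119-.081]]),proj("top",[p-[0,0,.119]]))
rel([(.540,-.372,.27)],.35)
u=proj("scene",[p-[0,0,.06]])[0].astype(int)
cv2.imwrite("pics/l.png",cv2.resize(C[u[1]-50:u[1]+50,u[0]-60:u[0]+60,::-1],None,fx=6,fy=6,interpolation=2));print(u-[60,50])
E
```

```text
0.015615367709862597 24.999426305294037 [[232.18317039 224.00012794]
 [228.92922769 197.28158353]] [[409.78519912 239.67680377]]
t 8.125 tcp [ 0.4614 -0.1971  0.2688] turn [-0.1 -0.1 -0. ]
(0.54, -0.372, 0.27) [-0.1912  0.0139 -0.0015]
[169 154]
```

View pics/l.png

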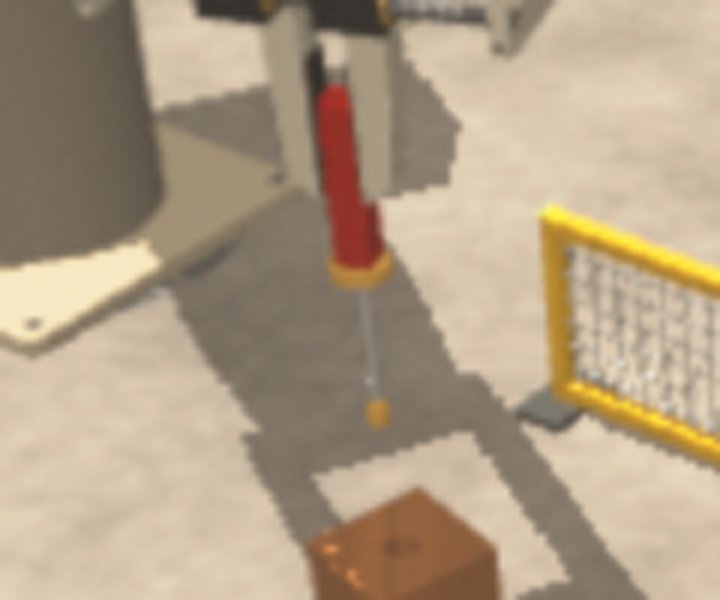

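The dauber is held upright. Its tip is at crop (378,427), which is image (232,225). The predicted tip is (232.2,224.0), so the scene camera agrees with the arm. Next is the pot.

{"name": "carry_out", "arguments": {"rows": [[-0.015, 0.001, -0.005, 0, 0, 0], [-0.04, 0.003, -0.005, 0, 0, 0], [-0.07, 0.005, -0.005, 0, 0, 0], [-0.1, 0.007, -0.005, 0, 0, 0], [-0.13, 0.009, -0.005, 0, 0, 0], [-0.155, 0.011, -0.005, 0, 0, 0], [-0.175, 0.013, -0.005, 0, 0, 0], [-0.188, 0.014, -0.005, 0, 0, 0], [-0.192, 0.014, -0.005, 0, 0, 0], [-0.192, 0.014, -0.002, 0, 0, 0], [-0.192, 0.014, -0.002, 0, 0, 0]]}}

```text
t: 9.5
tool_pos: [0.5405, -0.3723, 0.2713]
orientation: [-1.8, -2.574, -0.0]
force: [-0.1, -0.3, 0.2]
opening: 0.016
gripper_force: 25.0
```

```bash
python3 - <<'E'
from h import *
rel([(.540,-.373,.144)],.35)
C=robot.read_camera("scene");p=np.array(robot.read_state()["tool_pos"]);u=proj("scene",[p-[0,0,.119]])[0];print(u)
cv2.imwrite("pics/p.png",cv2.resize(C[230:350,160:280,::-1],None,fx=5,fy=5,interpolation=2))
E
```

```text
t 9.5 tcp [ 0.5405 -0.3723  0.2713] turn [-0. -0.  0.]
(0.54, -0.373, 0.144) [-0.0006 -0.0007  0.1273]
[204.77751159 274.95446103]
```

View pics/p.png

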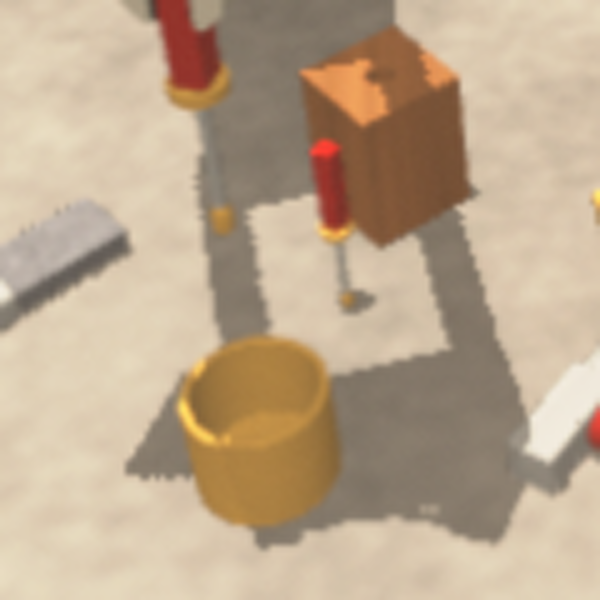

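The tip is at image (204.4,276.4), against a predicted (204.8,275.0). The pot rim centre is at about (211.4,308.6), straight below it. Dipping now.

{"name": "carry_out", "arguments": {"rows": [[0, 0, 0.02, 0, 0, 0], [0, 0, 0.045, 0, 0, 0], [0, 0, 0.07, 0, 0, 0], [0, 0, 0.095, 0, 0, 0], [0, 0, 0.115, 0, 0, 0], [0, 0, 0.125, 0, 0, 0], [0, 0, 0.125, 0, 0, 0], [0, 0, 0.125, 0, 0, 0], [0, 0, 0.125, 0, 0, 0], [0, 0, 0.125, 0, 0, 0], [0, 0, 0.125, 0, 0, 0]]}}

```text
t: 10.92
tool_pos: [0.5408, -0.373, 0.147]
orientation: [1.801, 2.574, -0.0]
force: [-0.7, -0.6, -0.4]
opening: 0.0158
gripper_force: 25.0
```

{"name": "carry_out", "arguments": {"rows": [[0, 0, -0.01, 0, 0, 0], [0, 0, -0.035, 0, 0, 0], [0, 0, -0.06, 0, 0, 0], [0, 0, -0.085, 0, 0, 0], [0, 0, -0.11, 0, 0, 0], [0, 0, -0.135, 0, 0, 0], [0, 0, -0.155, 0, 0, 0], [0, 0, -0.168, 0, 0, 0], [0, 0, -0.172, 0, 0, 0], [0, 0, -0.172, 0, 0, 0]]}}

```text
t: 12.18
tool_pos: [0.5406, -0.3728, 0.3181]
orientation: [-1.801, -2.573, -0.0]
force: [-0.3, 0.7, -2.1]
opening: 0.0159
gripper_force: 25.0
```

```bash
python3 - <<'E'
from h import *
rel([(.55,-.15,.32),(.55,.15,.32),(.526,.284,.32)],.35)
print(proj("scene",[(.5405,-.3723,.055)]))
T=robot.read_camera("scene");d=robot.outline_of("scene","screen");
e=proj("scene",[(.37,.02,.12),(.73,.02,.12),(.55,.02,.12)]);print(e)
# white disc in fresh picture
h=cv2.cvtColor(T,cv2.COLOR_RGB2HSV)
b=(h[...,0]>100)&(h[...,0]<130)&(h[...,1]>100);b[:168]=0;b[187:]=0;b[:,:328]=0;b[:,358:]=0
for r in range(171,185):print(r,T[r,334:353,0].tolist())
E
```

```text
t 12.175 tcp [ 0.5406 -0.3728  0.3181] turn [-0. -0. -0.]
(0.55, -0.15, 0.32) [ 0.2061  0.0851 -0.0018]
(0.55, 0.15, 0.32) [ 0.4879  0.1879 -0.0017]
(0.526, 0.284, 0.32) [ 0.6221  0.2113 -0.0016]
[[210.62966262 306.34608422]]
[[258.49530006 187.42170216]
 [363.35881252 225.21276595]
 [307.3504158  205.03550692]]
171 [231, 231, 230, 201, 241, 243, 243, 243, 244, 243, 244, 244, 244, 243, 243, 245, 238, 236, 233]
172 [228, 233, 232, 215, 241, 243, 243, 242, 243, 244, 244, 244, 243, 243, 243, 246, 237, 234, 232]
173 [182, 235, 241, 224, 237, 239, 239, 238, 239, 239, 241, 240, 238, 239, 239, 244, 239, 236, 217]
174 [132, 219, 241, 222, 166, 157, 157, 156, 157, 163, 164, 163, 163, 162, 167, 213, 241, 231, 164]
175 [128, 211, 241, 206, 115, 93, 94, 97, 111, 123, 125, 106, 99, 98, 108, 178, 240, 229, 165]
176 [134, 214, 241, 199, 106, 88, 89, 118, 194, 217, 221, 165, 101, 86, 99, 172, 238, 226, 167]
177 [145, 236, 242, 199, 106, 87, 101, 184, 246, 187, 217, 244, 152, 92, 103, 176, 219, 220, 145]
178 [147, 241, 244, 226, 117, 87, 92, 140, 225, 221, 226, 216, 122, 88, 101, 166, 207, 219, 140]
179 [144, 241, 244, 225, 117, 89, 87, 97, 137, 149, 150, 129, 92, 87, 94, 140, 206, 223, 161]
180 [143, 241, 244, 227, 131, 107, 106, 108, 112, 113, 106, 101, 99, 98, 95, 132, 221, 238, 177]
181 [141, 240, 243, 227, 199, 194, 195, 198, 198, 196, 167, 162, 161, 161, 142, 172, 224, 230, 198]
182 [141, 240, 243, 230, 235, 236, 236, 236, 235, 236, 234, 231, 230, 230, 228, 228, 228, 225, 204]
183 [156, 240, 243, 231, 239, 242, 242, 241, 241, 241, 242, 241, 240, 239, 239, 237, 231, 237, 208]
184 [160, 241, 243, 231, 240, 242, 243, 242, 241, 242, 243, 241, 240, 240, 240, 238, 232, 241, 205]
```

The dip is done: the tip was held about 27 mm below the rim. The mark's white disc is centred at scene (343.4,177.3). Crossing the screen with the tip at about 0.20 m.

{"name": "carry_out", "arguments": {"rows": [[0.012, 0.004, -0.002, 0, 0, 0], [0.035, 0.012, -0.002, 0, 0, 0], [0.065, 0.022, -0.002, 0, 0, 0], [0.1, 0.034, -0.002, 0, 0, 0], [0.135, 0.046, -0.002, 0, 0, 0], [0.17, 0.058, -0.002, 0, 0, 0], [0.205, 0.07, -0.002, 0, 0, 0], [0.24, 0.081, -0.002, 0, 0, 0], [0.275, 0.093, -0.002, 0, 0, 0], [0.31, 0.105, -0.002, 0, 0, 0], [0.345, 0.117, -0.002, 0, 0, 0], [0.38, 0.129, -0.002, 0, 0, 0]]}}

```text
t: 13.78
tool_pos: [0.531, 0.0302, 0.3205]
orientation: [-1.801, -2.574, -0.0]
force: [-0.1, 0.6, 0.1]
opening: 0.016
gripper_force: 25.0
```

{"name": "carry_out", "arguments": {"rows": [[0.035, 0.012, 0, 0, 0, 0], [0.07, 0.024, 0, 0, 0, 0], [0.105, 0.036, 0, 0, 0, 0], [0.14, 0.048, 0, 0, 0, 0], [0.175, 0.06, 0, 0, 0, 0], [0.205, 0.07, 0, 0, 0, 0], [0.225, 0.077, 0, 0, 0, 0], [0.237, 0.081, 0, 0, 0, 0], [0.242, 0.082, 0, 0, 0, 0], [0.242, 0.082, 0, 0, 0, 0], [0.242, 0.082, 0, 0, 0, 0]]}}

```text
t: 15.15
tool_pos: [0.5261, 0.283, 0.3207]
orientation: [1.802, 2.573, -0.0]
force: [-0.0, 0.7, -1.1]
opening: 0.0161
gripper_force: 25.0
```

```bash
python3 - <<'E'
from h import *
rel([(.526,.284,.26)],.35)
E
```

```text
t 15.15 tcp [0.5261 0.283  0.3207] turn [ 0.   0.  -0.1]
(0.526, 0.284, 0.26) [0.001  0.0003 0.0607]
```

{"name": "carry_out", "arguments": {"rows": [[0.001, 0, 0.015, 0, 0, 0], [0.001, 0, 0.035, 0, 0, 0], [0.001, 0, 0.055, 0, 0, 0], [0.001, 0, 0.075, 0, 0, 0], [0.001, 0, 0.085, 0, 0, 0], [0.001, 0, 0.085, 0, 0, 0], [0.001, 0, 0.085, 0, 0, 0]]}}

```text
t: 16.02
tool_pos: [0.5259, 0.2849, 0.2366]
orientation: [1.801, 2.573, 0.002]
force: [-0.3, -0.7, -0.7]
opening: 0.016
gripper_force: 25.0
```

```bash
python3 - <<'E'
from h import *
C=robot.read_camera("scene");T=robot.read_camera("top");p=np.array(robot.read_state()["tool_pos"])
print(p)
for c in("scene","top"):print(c,proj(c,[p-[0,0,.119],p-[0,0,.119-.08],[p[0],p[1],.0805]]).round(1).tolist())
cv2.imwrite("pics/m.png",np.hstack([cv2.resize(C[125:195,318:368,::-1],None,fx=8,fy=8,interpolation=2),cv2.resize(T[185:255,220:270,::-1],None,fx=8,fy=8,interpolation=2)]))
E
```

```text
[0.52604178 0.28498464 0.23682714]
scene [[343.9, 167.5], [345.2, 146.0], [343.3, 177.0]]
top [[242.0, 218.4], [236.5, 216.7], [244.2, 219.1]]
```

View pics/m.png

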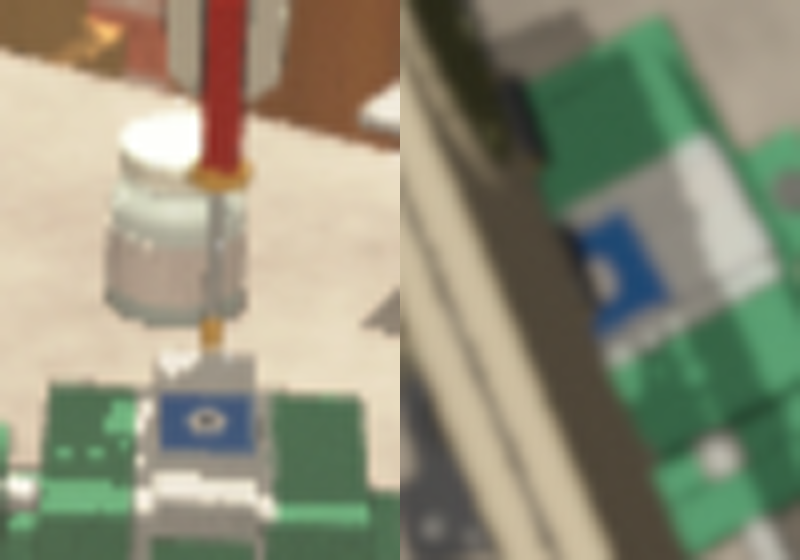

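In the scene panel the tip is at image (343.8,168.3) and the mark at (343.4,177.1). A point at 80.5 mm directly below the tool projects to (343.3,177.0), so the tip is centred. The top view is blocked by the arm. Lowering 26 mm.

{"name": "carry_out", "arguments": {"rows": [[0, 0, 0.005, 0, 0, 0], [0, 0, 0.012, 0, 0, 0], [0, 0, 0.019, 0, 0, 0], [0, 0, 0.023, 0, 0, 0], [0, 0, 0.025, 0, 0, 0], [0, 0, 0.026, 0, 0, 0], [0, 0, 0.026, 0, 0, 0], [0, 0, 0.026, 0, 0, 0], [0, 0, 0.026, 0, 0, 0]]}}

```text
t: 17.25
tool_pos: [0.5256, 0.2848, 0.2098]
orientation: [1.801, 2.574, 0.0]
force: [-0.0, 0.7, -1.2]
opening: 0.0159
gripper_force: 25.0
```

```bash
python3 - <<'E'
from h import *
C=robot.read_camera("scene");s=robot.read_state();p=np.array(s["tool_pos"]);print(p,np.abs(s["dq"]).max(),s["gripper_force"])
print(proj("scene",[p-[0,0,.119],[p[0],p[1],.0805]]).round(1).tolist())
cv2.imwrite("pics/n.png",cv2.resize(C[140:190,320:370,::-1],None,fx=10,fy=10,interpolation=2))
E
```

```text
[0.52556342 0.28475013 0.20977683] 0.0011956825265855213 24.999412894248962
[[343.3, 174.4], [343.2, 177.0]]
```

View pics/n.png

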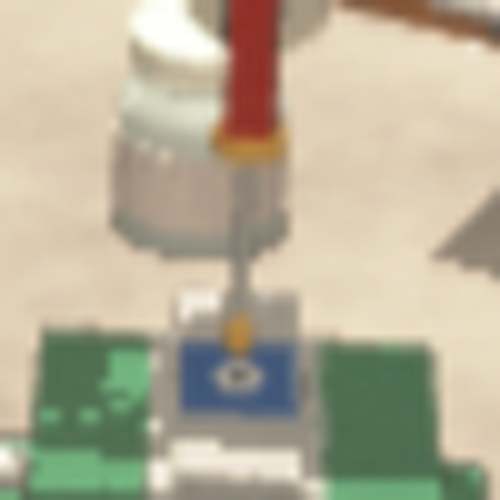

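The tip is at image (343.4,174.9) and the mark at (343.5,177.1). They line up, with a gap that fits about 10 mm. Grip is steady at 25 N and the arm is at rest, so I'm handing in.

```bash
python3 -c "
from plant import robot
print(robot.close_job())"
```

```text
the job is handed in; nothing more can be done
None
```

I handed the job in with the dauber held upright and still, its tip about 1 cm above the mark, after dipping it in the pot and lifting it over the screen; no pass or fail result came back.

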